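Fit the pivot bolt of a monitor arm

ROBOT

A 6-joint arm with a two-finger parallel gripper is mounted at the origin on a cart in front of the work surface, level with it; the furniture and walls round the work are solid. World frame = base frame: x ahead of the robot, y to its left, z up, the work surface at z = 0. Lengths are in m, angles in rad, forces in N, time in s.
With the tool pointing down it reaches from about 0.375 to 0.975 m from the base axis. Payload 3.8 kg.
Tool frame: the origin (TCP) lies between the finger pads; the fingertips stand 17 mm ahead of it and the grasp point (between the pads) lies 2 mm behind it (ctrl.tip_extent is the distance from the TCP to the fingertips, in m); z points along the fingers, y is the line along which they close (so a half turn about z gives the same grasp; the last joint's range is limited). The gripper opens to 88 mm and grips with 3 to 60 N. Pads are 18 mm wide; open, the fingers measure 123 mm over their backs; the gripper's body (75 mm by 187 mm) begins 45 mm behind the grasp point.
Start: joints at [-1.296, 0.264, 1.604, -0, 1.274, -0.037], TCP at [0.207, -0.642, 0.256] pointing down, gripper open.
Joint ranges: [-2.63, 2.63], [-0.94, 2.18], [0.31, 2.57], [-1.31, 4.45], [0, 2.66], [-2.55, 2.55]. Speed limits (rad/s): [2.57, 2.57, 3.14, 3.14, 3.14, 3.14].

INTERFACE

Orientations are given as a rotation vector (axis times angle).
In Python, from bench import telemetry, vision, ctrl gives the robot as it stands.
- The arm moves only by the tool drive_tool, never from a script. Its argument "series" is one flat list of numbers, 7 for each row, row after row: the turn, a rotation vector about the world's x, y, z in rad, then the shift along the world's x, y, z in m, then the opening in per cent of the stroke, from 0 (shut) to 100 (fully open). A call has 1 to 20 rows; each row is the pose to reach, as a shift and turn from the pose commanded when the call began; what a row does not reach only later rows make up. A row lasts 1/10 s, in which the tool goes at most 50 mm and 8.59 degrees, less where a joint would pass 70% of its speed; a pose out of reach is approached as far as the arm can. A call with a gripper value outside its range is refused whole. The fingers move at their own pace and stop on an object; "squeeze" is the grip in N (left out, the last holds). Time passes only in rows, so rows that repeat a pose let the fingers close. It gives the time, the measured TCP pose, the force, the opening and the grip force at its end, in the units of the state.
- telemetry.get_state(): the state, without advancing time (a new reading comes with each control period).
- vision.read_camera(name): name is "side" or "top" or "wrist"; returns a dict with "color" (400x640x3 uint8, blue, green, red), "intrinsics" (3x3 intrinsics, pixels), "R" (3x3) and "t" (3): a world point X has camera coordinates R X + t; the wrist camera has in their place "hand_eye" (4x4, takes a point from camera to tool coordinates, whose origin is the TCP and whose axes are the flange's). Camera axes: x right, y down, z forward; pixel columns grow to the right and rows downward; lengths in m; the calibration is good to about 2 mm. A picture is of the moment at which its call begins: read the wrist's pose just before it. There is no depth.
- ctrl.finish_job(): hands the job in; it is judged then, once.
The state is a dict: "time": time; "q": joint angles; "qvel": joint speeds; "tau": joint torques, N m; "tool_pos": TCP position; "ee_rot": TCP orientation; "ft_force": force on the tool from outside, world axes, zero at the start; "torque": the same for the moment, N m; "opening": finger opening in m; "finger_force": force on a finger pad.
Only numpy, scipy, OpenCV 4.12 (cv2) and the standard library are available. Lean on these libraries where they do the work, as an engineer would, in place of code of your own. Each camera call takes 0.05 s, during which the arm holds its last target. There are 200 camera calls.

TASK

Finish mounting the new monitor arm: take the knob-headed pivot bolt out of the kit tray, set it gently down the deep bore of the arm's hub and start it straight in the hidden thread at the bottom, without dropping or forcing it. Then screw it in clockwise until its flange has pressed the springy ring on the hub about half way down, not flat, and let go. Leave the mug, stapler, notes and clip tin where they are.

Things in the scene. Friction and masses are not known exactly. Their poses are not given: they have to be found in the camera images.
- mount_foot: Fixed aluminium foot of a monitor arm on the desk: a plate 120 x 104 x 8 mm and on it an upright round hub, 44 mm across, 91 mm high. Origin: on the hub's axis at desk level (z = 0), z up. The arm's lower link leaves the hub level along +x, its top 70 mm high, to an elbow 205 mm out (83 mm high), all below the hub's top.
- well_mouth (a point): Centre of the hub's mouth, 91 mm above the desk. The bore below is 24.6 mm wide, its mouth countersunk to 29.6 mm. At its bottom sits a brass insert with a right-hand two-start thread, lead 14 mm a turn (clockwise from above goes in), from 22 mm above the desk downward; the angle of its thread starts is unknown. A springy brass ring (wave washer, 33 to 41 mm) stands 4 mm above the mouth, 2.5 N/mm.
- bolt_knob (a point): Centre of the black round knob (32 mm across, 32 mm high, any grip angle) of the 0.13 to 0.21 kg steel pivot bolt, z along the bolt. Flange 40 mm wide, 4 mm thick, from 16 to 20 mm below this point; shank 15 mm thick, tip 110 mm below; thread 21.6 mm wide from 102 to 89 mm below, its start at any angle. Flange touches the ring with this point 115 mm above the desk; half pressed: 113, flat: 111.
- kit_tray: Fixed moulded grey-brown tray 150 x 96 x 48 mm (origin under its centre); the bolt stands upright in a 24 mm hole at 40 mm along -x, its tip 4 mm above the desk. The pocket beside it holds a hex key and screws.
- mug: White mug, 92 x 127 x 95 mm, origin at the centre of its underside. Leave it alone.
- stapler: Black desk stapler, 144 x 39 x 54 mm, origin at its underside. Leave it alone.
- notes: White block of sticky notes, 77 x 77 x 13 mm, origin at its underside. Leave it alone.
- clip_tin: Round grey tin of paper clips, 62 mm wide, 21 mm high, origin at its underside. Leave it alone.
There are look-alikes about, which are no part of the job. Leave any red look-alike of the part that bears bolt_knob alone.

How it is judged:
On the way:
1. the bolt stands straight in the hub's bore, its thread down at the insert (z of bolt_knob in the frame of mount_foot below 0.13 m and horizontal distance between bolt_knob and mount_foot below 0.008 m and angle between bolt_knob's own z axis and vertical below 0.1 rad), for 0.1 s.
At the end, for the whole second after the job is handed in: The bolt is screwed in upright (within 3 degrees) on the hub's axis and at rest, its flange pressing the spring ring down by 0.7 to 3.5 mm of its 4 mm (knob centre 111.5 to 114.3 mm above the desk), and nobody holds it (z of bolt_knob in the frame of mount_foot between 0.1115 and 0.1143 m and horizontal distance between bolt_knob and mount_foot below 0.004 m and angle between bolt_knob's own z axis and vertical below 0.05 rad and linear speed of pivot_bolt below 0.01 m/s); the robot touches nothing.
It fails at once if the bolt is forced: more than 35 N between the bolt and the arm (foot, hub, thread, ring) (contact force between pivot_bolt and mount_foot above 35 N).
It fails at once if the bolt is dropped onto the thread: it moves faster than 0.15 m/s in the last 3 mm above it or below (z of bolt_knob in the frame of mount_foot below 0.127 m and horizontal distance between bolt_knob and mount_foot below 0.01 m and linear speed of pivot_bolt above 0.15 m/s).
It fails at once if the spring ring is pressed flat (z of bolt_knob in the frame of mount_foot below 0.1113 m and horizontal distance between bolt_knob and mount_foot below 0.01 m).
It fails at once if the mug, stapler, block of notes or clip tin is pushed more than 3 cm out of its place (distance of any of mug, stapler, notes, clip_tin from where it was at the start of the episode above 0.03 m).
It also fails if it takes over 72 s, if anything falls off the work surface, if the arm or the gripper's body presses on something with over 40 N, if the wrist force passes 120 N, or if a joint passes its speed limit or range.

## Working session

There is one attempt and no reset: what is moved stays moved. The work goes in short steps, Python scripts to look and compute and a tool call to move; the robot and the scene stay as the last step left them, time stands still between calls to the robot, and variables do not carry over. Pictures are saved under pics/ and viewed, at most 10 in all, crops included, and the job is handed in when it is done.

Besides the shell and the picture viewer there is one more tool, called after "Request:" by a JSON object that holds its "method" and its "body", one argument or row to a line. drive_tool: Moves the arm, as the interface text tells. Its arguments: {"type":"object","properties":{"series":{"type":"array"},"squeeze":{"type":"number"}},"required":["series"]}

```bash
mkdir -p pics; cat > h.py <<'E'
import cv2,numpy as np
from bench import telemetry,vision,ctrl
def ray(c,u,v):
    R=np.array(c["R"]);t=np.array(c["t"]);d=R.T@np.linalg.inv(c["intrinsics"])@[u,v,1];return -R.T@t,d
def plane(c,u,v,z):
    o,d=ray(c,u,v);return o+d*(z-o[2])/d[2]
def proj(c,X):
    p=np.array(c["intrinsics"])@(np.array(c["R"])@X+np.array(c["t"]));return p[:2]/p[2]
def tri(c1,p1,c2,p2):
    o1,d1=ray(c1,*p1);o2,d2=ray(c2,*p2)
    s=np.linalg.lstsq(np.c_[d1,-d2],o2-o1,rcond=None)[0];a=o1+d1*s[0];b=o2+d2*s[1];return (a+b)/2,np.linalg.norm(a-b)
E
python3 - <<'E'
from h import *
for n in("top","side"):
    c=vision.read_camera(n);cv2.imwrite(f"pics/{n}0.png",c["color"]);print(n,(-np.array(c["R"]).T@c["t"]).round(3),np.array(c["intrinsics"])[0,0])
s=telemetry.get_state();print(s["time"],s["tool_pos"],s["ee_rot"],s["ft_force"],s["opening"]);print(vision.read_camera("wrist")["hand_eye"])
E
```

```text
top [ 0.326 -0.086  1.176] 439.77352282644375
side [ 0.668 -0.873  0.815] 392.29201874690403
0.1 [ 0.20690835 -0.64187813  0.25454294] [-3.10154041e+00 -4.87544688e-01  4.06436662e-04] [-0.2675797  -1.31907278 -0.64992322] 0.08830464168205146
[[-7.44113882e-05 -9.62138736e-01 -2.72560171e-01  7.04102887e-02]
 [ 9.99998750e-01 -5.02128662e-04  1.49950794e-03  1.01914971e-03]
 [-1.57959495e-03 -2.72559719e-01  9.62137570e-01 -1.29736849e-01]
 [ 0.00000000e+00  0.00000000e+00  0.00000000e+00  1.00000000e+00]]
```

View pics/top0.png

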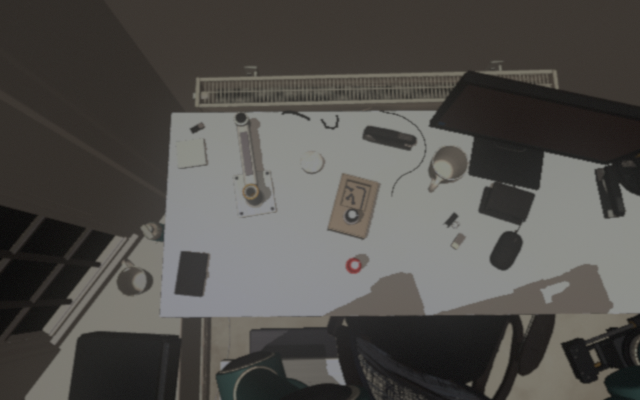

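View pics/side0.png

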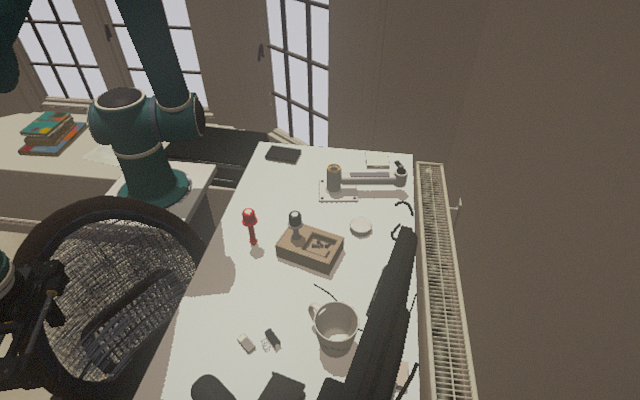

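The top view shows the hub at (251,193), the black bolt knob in the tray at (352,215) and the red look-alike at (354,265). In the side view the knob is at (295,217), the hub mouth at (334,168) and the red one at (250,215).

```bash
python3 - <<'E'
from h import *
T=vision.read_camera("top");S=vision.read_camera("side")
def crop(c,x,y,w=40,k=5): return cv2.resize(c["color"][y-w//2:y+w//2,x-w//2:x+w//2],None,fx=400/w,fy=400/w/1.34,interpolation=cv2.INTER_CUBIC)
im=np.vstack([np.hstack([crop(T,352,215),crop(T,251,190)]),np.hstack([crop(S,295,222),crop(S,334,176)])])
im=np.clip(im*1.8,0,255).astype(np.uint8);cv2.imwrite("pics/c.png",im);print(im.shape)
print(plane(T,352,215,.125),plane(T,251,193,.091),tri(T,(352,215),S,(295,216)),tri(T,(251,193),S,(334,168)))
E
```

```text
(598, 800, 3)
[ 0.49697114 -0.17988022  0.125     ] [0.56460888 0.06980298 0.091     ] (array([ 0.49881101, -0.17993248,  0.12020621]), np.float64(0.00223381749507122)) (array([0.56774185, 0.07097037, 0.08894606]), np.float64(0.005467829979970354))
```

View pics/c.png

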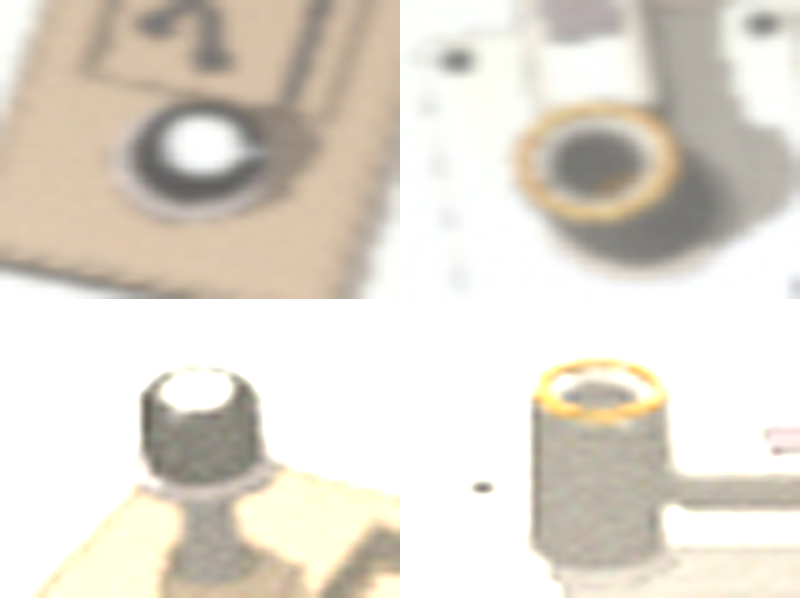

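The crops show clean circles: in the top view the knob cap is at (352.5,214.7) and the ring at (251.0,191.7). In the side view the cap is at (295,213.9) and the ring at (334.2,168.5).

```bash
python3 - <<'E'
from h import *
T=vision.read_camera("top");S=vision.read_camera("side")
print(plane(T,352.5,214.7,.130),plane(T,352,215.8,.096),plane(S,295,213.9,.13),plane(T,251,191.7,.095),plane(S,334.2,168.5,.095))
E
```

```text
[ 0.49686262 -0.18066778  0.13      ] [ 0.49966978 -0.18238501  0.096     ] [ 0.50076326 -0.18178386  0.13      ] [0.56707928 0.06924555 0.095     ] [0.57188573 0.06236361 0.095     ]
```

Request:
{"method": "drive_tool", "body": {
  "series": [0,0,2.3,0.292,0.461,-0.01,80,0,0,2.3,0.292,0.461,-0.01,80,0,0,2.3,0.292,0.461,-0.01,80,0,0,2.3,0.292,0.461,-0.01,80,0,0,2.3,0.292,0.461,-0.01,80,0,0,2.3,0.292,0.461,-0.01,80,0,0,2.3,0.292,0.461,-0.01,80,0,0,2.3,0.292,0.461,-0.01,80,0,0,2.3,0.292,0.461,-0.01,80,0,0,2.3,0.292,0.461,-0.01,80,0,0,2.3,0.292,0.461,-0.01,80,0,0,2.3,0.292,0.461,-0.01,80,0,0,2.3,0.292,0.461,-0.01,80,0,0,2.3,0.292,0.461,-0.01,80,0,0,2.3,0.292,0.461,-0.01,80,0,0,2.3,0.292,0.461,-0.01,80,0,0,2.3,0.292,0.461,-0.01,80,0,0,2.3,0.292,0.461,-0.01,80,0,0,2.3,0.292,0.461,-0.01,80]
}}

```text
time: 2.25
tool_pos: [0.499, -0.1815, 0.2458]
ee_rot: [0.824, 3.031, -0.0]
ft_force: [-0.4, 0.1, 0.0]
opening: 0.0707
finger_force: 0.0
```

```bash
cat >> h.py <<'E'
from scipy.spatial.transform import Rotation as Ro
def wrist():
    s=telemetry.get_state();c=vision.read_camera("wrist");H=np.eye(4);H[:3,:3]=Ro.from_rotvec(s["ee_rot"]).as_matrix();H[:3,3]=s["tool_pos"]
    M=np.linalg.inv(H@c["hand_eye"]);c["R"]=M[:3,:3];c["t"]=M[:3,3];return s,c
E
python3 - <<'E'
from h import *
s,c=wrist();print(s["time"],np.round(s["q"],3),s["tool_pos"],s["ee_rot"],s["ft_force"],s["opening"])
cv2.imwrite("pics/w1.png",np.clip(c["color"]*1.5,0,255).astype(np.uint8));np.save("w1.npy",c,allow_pickle=True)
print(proj(c,[.499,-.181,.130]),proj(c,[.499,-.181,.098]))
E
```

```text
2.25 [-0.396 -0.002  1.922 -0.     1.222 -1.436] [ 0.49904413 -0.1814933   0.24575161] [ 8.24063730e-01  3.03146722e+00 -3.21818279e-05] [-0.44522723  0.06270683  0.03493145] 0.07071379674956886
[323.06259517 203.73230404] [322.96402039 193.79904223]
```

View pics/w1.png

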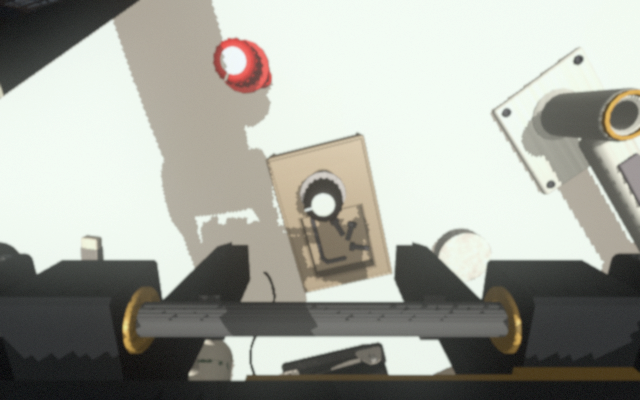

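The wrist view shows the knob cap at (322,206), close to the predicted (323,204). The hub ring is at about (624,115) and the red look-alike is well away.

```bash
python3 - <<'E'
from h import *
c=np.load("w1.npy",allow_pickle=True).item()
im=c["color"][150:235,280:370];hsv=cv2.cvtColor(im,cv2.COLOR_BGR2HSV)
v=im.max(2)
m=((v>150)).astype(np.uint8)
n,l,st,ce=cv2.connectedComponentsWithStats(m)
for i in range(1,n):
    if st[i,4]>80: print("bright",ce[i]+[280,150],st[i])
m=(v<70).astype(np.uint8);n,l,st,ce=cv2.connectedComponentsWithStats(m)
for i in range(1,n):
    if st[i,4]>80: print("dark",ce[i]+[280,150],st[i])
print(plane(c,322,206,.13),plane(c,323,195,.097),plane(c,322,206.5,.13)-plane(c,322,205.5,.13))
E
```

```text
bright [322.72492837 204.3782235 ] [ 32  44  22  21 349]
dark [324.13651138 202.56013001] [ 23  29  42  56 923]
dark [350.77173913 227.47826087] [66 72 11 13 92]
[ 0.50015787 -0.18263235  0.13      ] [ 0.50015943 -0.18164003  0.097     ] [ 0.00069534 -0.00040802  0.        ]
```

Request:
{"method": "drive_tool", "body": {
  "series": [0,0,0,0.0005,-0.0005,-0.04,75,0,0,0,0.0005,-0.0005,-0.08,75,0,0,0,0.0005,-0.0005,-0.11,75,0,0,0,0.0005,-0.0005,-0.128,75,0,0,0,0.0005,-0.0005,-0.128,75,0,0,0,0.0005,-0.0005,-0.128,30,0,0,0,0.0005,-0.0005,-0.128,30,0,0,0,0.0005,-0.0005,-0.128,30,0,0,0,0.0005,-0.0005,-0.128,30,0,0,0,0.0005,-0.0005,-0.128,30,0,0,0,0.0005,-0.0005,-0.128,30,0,0,0,0.0005,-0.0005,-0.128,30],
  "squeeze": 30
}}

```text
time: 3.5
tool_pos: [0.5004, -0.1823, 0.1187]
ee_rot: [0.822, 3.03, -0.0]
ft_force: [0.0, -0.5, 4.4]
opening: 0.031
finger_force: 30.0
```

Request:
{"method": "drive_tool", "body": {
  "series": [0,0,0,0,0,0.02,30,0,0,0,0,0,0.04,30,0,0,0,0,0,0.08,30,0,0,0,0,0,0.12,30,0,0,0,0,0,0.13,30,0,0,0.75,0.065,0.2,0.13,30,0,0,0.75,0.065,0.2,0.13,30,0,0,0.75,0.065,0.2,0.13,30,0,0,0.75,0.065,0.2,0.13,30,0,0,0.75,0.065,0.2,0.13,30,0,0,0.75,0.065,0.2,0.13,30,0,0,0.75,0.065,0.2,0.13,30]
}}

```text
time: 4.7
tool_pos: [0.5636, 0.0179, 0.246]
ee_rot: [0.341, -3.12, 0.0]
ft_force: [-0.3, -0.4, -1.8]
opening: 0.0313
finger_force: 30.0
```

```bash
python3 - <<'E'
from h import *
s,c=wrist();print(s["time"],np.round(s["q"],3),s["tool_pos"],s["ee_rot"],s["ft_force"],s["opening"])
S=vision.read_camera("side");T=vision.read_camera("top")
np.save("w2.npy",[c,S,T],allow_pickle=True)
b=lambda i:np.clip(i*1.6,0,255).astype(np.uint8)
# side crop x3
x,y=map(int,proj(S,[.566,.04,.15]));print(x,y)
a=cv2.resize(b(S["color"][y-50:y+50,x-66:x+66]),None,fx=3,fy=3,interpolation=cv2.INTER_CUBIC)
w=cv2.resize(b(c["color"]),(480,300))
im=np.zeros((600,800,3),np.uint8);im[:300,:396]=a;im[300:,:480]=w
x2,y2=map(int,proj(T,[.566,.04,.15]));print(x2,y2)
im[:300,400:]=cv2.resize(b(T["color"][y2-50:y2+50,x2-66:x2+67]),(400,300));cv2.imwrite("pics/d.png",im)
print(proj(c,[.569,.067,.095]),proj(S,[.569,.067,.095]))
E
```

```text
4.7 [-1.200e-02  6.300e-02  1.854e+00 -1.000e-03  1.227e+00 -1.800e+00] [0.56361487 0.01785408 0.24599367] [ 3.40616682e-01 -3.12011484e+00  4.53044602e-04] [-0.31855851 -0.37949096 -1.78182511] 0.03129641703306665
331 157
259 186
[375.88920621 212.0266774 ] [333.42749977 167.49239547]
```

View pics/d.png

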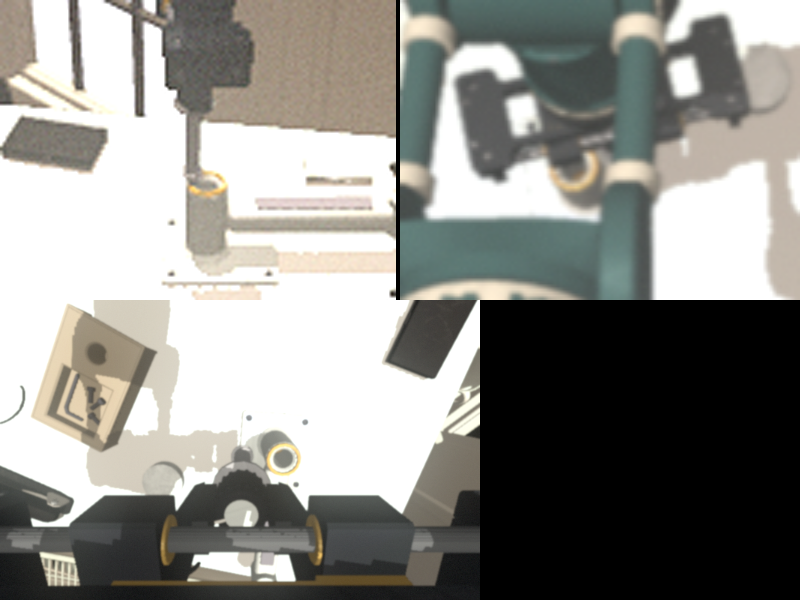

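The bolt hangs straight in the grip. In the wrist view (full scale) the ring is at about (376,212), the knob cap at (321,286) and the bolt tip near (324,205).

```bash
python3 - <<'E'
from h import *
c,S,T=np.load("w2.npy",allow_pickle=True)
def ring(c,x,y,w,h=95e-3):
    im=c["color"][y-w:y+w,x-w:x+w];hs=cv2.cvtColor(im,cv2.COLOR_BGR2HSV)
    m=((hs[...,0]>10)&(hs[...,0]<32)&(hs[...,1]>90)&(hs[...,2]>60)).astype(np.uint8)
    p=cv2.findNonZero(m)
    e=cv2.fitEllipse(cv2.convexHull(p));u=np.array(e[0])+[x-w,y-w];print(len(p),u,e[1:],plane(c,*u,h));return u
ring(c,376,212,35)
ring(S,334,168,18)
# bolt cues
X=np.array(telemetry.get_state()["tool_pos"])
for z,n in((.016-.002,"cap"),(-.018-.002,"flange"),(-.110-.002,"tip")): print(n,proj(c,X+[0,0,z-.003]))
im=c["color"][180:310,270:380];cv2.imwrite("pics/e.png",cv2.resize(np.clip(im*1.7,0,255).astype(np.uint8),None,fx=5,fy=4.6,interpolation=cv2.INTER_CUBIC))
E
```

```text
406 [377.49747086 212.3227005 ] ((41.6677360534668, 44.6135139465332), 72.97000885009766) [0.56895672 0.06846897 0.095     ]
31 [333.75035858 167.97508621] ((8.055170059204102, 12.397655487060547), 90.15501403808594) [0.57024383 0.06475621 0.095     ]
cap [321.84285016 292.08717253]
flange [321.91830784 256.53100244]
tip [322.02473733 206.38070672]
```

View pics/e.png

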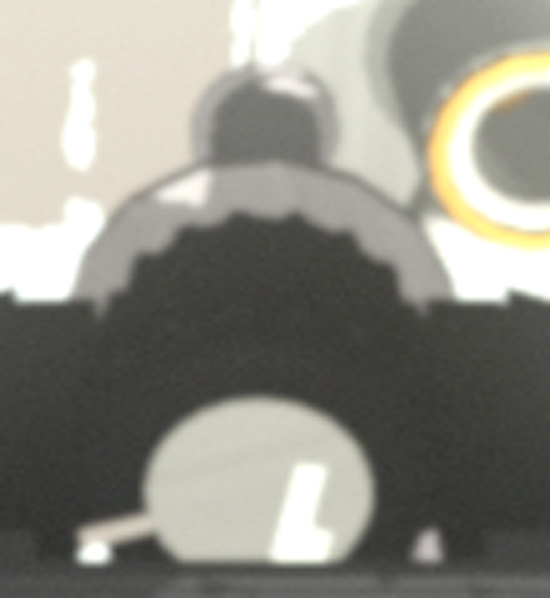

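The close crop shows these image positions: thread outline top at (323.5,194) and 28.6 px wide, flange top at y≈215.2, cap from y≈266.3 with x centre 322.

```bash
python3 - <<'E'
from h import *
c,S,T=np.load("w2.npy",allow_pickle=True)
X=np.array([0.56361487,0.01785408,0.24599367])-[0,0,.0047]
a=np.linspace(0,6.283,180)
for n,z,r in(("thr_top",-.089,.0108),("thr_bot",-.102,.0108),("fl_top",-.016,.02),("fl_bot",-.02,.02),("cap",.016,.012),("cap16",.016,.016)):
    p=np.array([proj(c,X+[r*np.cos(t),r*np.sin(t),z]) for t in a]);print(n,p.min(0).round(1),p.max(0).round(1))
R=Ro.from_rotvec([ 3.40616682e-01,-3.12011484,0]).as_matrix();print(R[:,0],R[:,1])
for z in(.015,-.016,-.1):
  print((proj(c,X+R[:,0]*.001+[0,0,z])-proj(c,X+[0,0,z])).round(2),(proj(c,X+R[:,1]*.001+[0,0,z])-proj(c,X+[0,0,z])).round(2))
E
```

```text
thr_top [308.3 199.2] [338.8 228.3]
thr_bot [309.1 194.8] [337.9 222.5]
fl_top [283.9 219. ] [364.4 293.2]
fl_bot [284.7 216.4] [363.5 289.2]
cap [294.8 263.5] [354.4 316.7]
cap16 [284.9 254.1] [364.3 325.1]
[-0.97644114 -0.21576412  0.00292329] [-2.15764117e-01  9.76445464e-01  3.19129455e-04]
[ 0.01 -2.2 ] [2.46 0.  ]
[ 0.   -1.85] [2.01 0.  ]
[ 0.   -1.29] [1.35 0.  ]
```

Request:
{"method": "drive_tool", "body": {
  "series": [0,0,0.7,0.006,0.05,0,30,0,0,0.7,0.006,0.05,0,30,0,0,0.7,0.006,0.05,0,30,0,0,0.7,0.006,0.05,0,30,0,0,0.7,0.006,0.05,0,30,0,0,0.7,0.006,0.05,-0.015,30,0,0,0.7,0.006,0.05,-0.025,30,0,0,0.7,0.006,0.05,-0.025,30]
}}

```text
time: 5.65
tool_pos: [0.5686, 0.0673, 0.2195]
ee_rot: [1.388, -2.813, -0.003]
ft_force: [-0.5, -0.6, -1.3]
opening: 0.0312
finger_force: 30.0
```

```bash
python3 - <<'E'
from h import *
s,c=wrist();print(s["time"],np.round(s["q"],3),s["tool_pos"],s["ee_rot"],s["ft_force"],s["opening"])
np.save("w3.npy",[c],allow_pickle=True)
X=np.array(s["tool_pos"])-[0,0,.0047]
a=np.linspace(0,6.283,180);
R=Ro.from_rotvec(s["ee_rot"]).as_matrix();print(R[:,0],R[:,1])
for n,P,r in(("thr_bot",X+[0,0,-.102],.0108),("fl_bot",X+[0,0,-.02],.02),("ring@X",np.r_[X[:2],.095],.0205),("ring in@X",np.r_[X[:2],.095],.0165)):
    p=np.array([proj(c,P+[r*np.cos(t),r*np.sin(t),0]) for t in a]);print(n,p.min(0).round(1),p.max(0).round(1))
im=c["color"][160:290,260:385];hs=cv2.cvtColor(im,cv2.COLOR_BGR2HSV)
m=((hs[...,0]>10)&(hs[...,0]<32)&(hs[...,1]>90)&(hs[...,2]>60)).astype(np.uint8)
p=cv2.findNonZero(m);e=cv2.fitEllipse(cv2.convexHull(p));print(e,np.array(e[0])+[260,160],plane(c,*(np.array(e[0])+[260,160]),.095),cv2.boundingRect(p))
cv2.imwrite("pics/f.png",cv2.resize(np.clip(im*1.7,0,255).astype(np.uint8),None,fx=4.6,fy=4.6,interpolation=cv2.INTER_CUBIC))
E
```

```text
5.65 [ 0.074  0.101  1.864 -0.     1.182 -2.414] [0.56864302 0.06726163 0.21952841] [ 1.38835962 -2.81276518 -0.0030518 ] [-0.51984314 -0.63928991 -1.34495687] 0.031163877433355216
[-0.60818179 -0.79379015  0.00348133] [-0.79378072  0.60819162  0.00388831]
thr_bot [308.5 196.2] [337.4 223.9]
fl_bot [284.7 218.3] [363.3 290.8]
ring@X [297.2 178.7] [348.4 228.1]
ring in@X [302.2 183.7] [343.4 223.4]
((63.185302734375, 45.496925354003906), (46.451637268066406, 48.36408233642578), 98.57899475097656) [323.18530273 205.49692535] [0.56920436 0.06850174 0.095     ] (39, 22, 49, 38)
```

View pics/f.png

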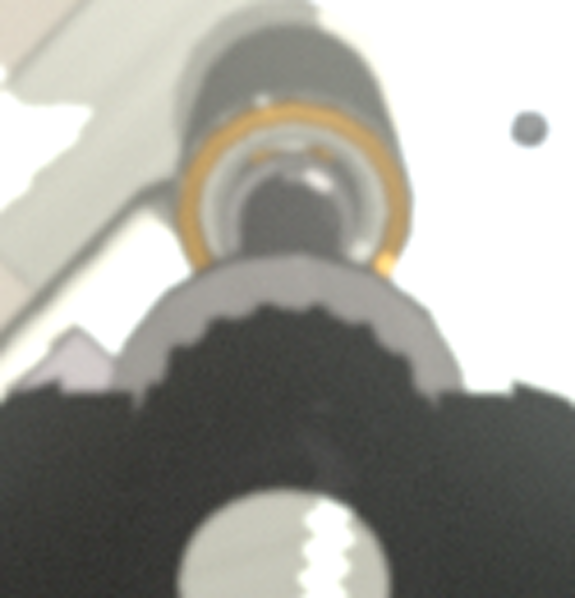

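```bash
python3 - <<'E'
from h import *
c2=np.load("w2.npy",allow_pickle=True)[0];c3=np.load("w3.npy",allow_pickle=True)[0]
print(np.abs(np.array(c2["hand_eye"])-c3["hand_eye"]).max(), np.abs(np.array(c2["intrinsics"])-c3["intrinsics"]).max())
s,c=wrist();print(s["q"],s["tool_pos"],s["ee_rot"],s["qvel"])
X2=np.array([0.56361487,0.01785408,0.24599367]);X3=np.array([0.56864302,0.06726163,0.21952841])
for c,X in((c2,X2),(c3,X3)): print(c["R"]@X+c["t"],c["R"]@[0,0,1])
b=c["color"]
np.save("w4.npy",[wrist()[1]],allow_pickle=True)
E
```

```text
0.0009365233815274987 0.0
[ 7.45077514e-02  1.00009465e-01  1.86237138e+00 -9.01138003e-06
  1.18298659e+00 -2.41402513e+00] [0.56926444 0.06745985 0.22058373] [ 1.38997048e+00 -2.81346531e+00 -2.20872744e-03] [ 0.00390576 -0.01118532 -0.02745994  0.00058213  0.00416349 -0.00883749]
[0.00118598 0.03148207 0.14370753] [-0.00158077  0.26903627 -0.96312875]
[0.00124949 0.03235247 0.14388501] [ 0.00283298  0.26759038 -0.9635286 ]
```

Request:
{"method": "drive_tool", "body": {
  "series": [0,0,0,0.001,0.0025,0,30,0,0,0,0.001,0.0025,0,30,0,0,0,0.001,0.0025,0,30,0,0,0,0.001,0.0025,0,30]
}}

```text
time: 6.2
tool_pos: [0.5717, 0.0707, 0.223]
ee_rot: [-1.395, 2.814, -0.0]
ft_force: [0.6, 0.1, -1.7]
opening: 0.0315
finger_force: 30.0
```

```bash
python3 - <<'E'
from h import *
from scipy.optimize import least_squares
a=np.linspace(0,2*np.pi,90)
def circ(c,P,r): return np.array([proj(c,P+[r*np.cos(t),r*np.sin(t),0]) for t in a])
for k in range(4):
    s,c=wrist();im=c["color"];X=np.array(s["tool_pos"]);R=Ro.from_rotvec(s["ee_rot"]).as_matrix()
    hs=cv2.cvtColor(im,cv2.COLOR_BGR2HSV);m=((hs[...,0]>10)&(hs[...,0]<32)&(hs[...,1]>80)&(hs[...,2]>50)).astype(np.uint8)
    m[:160]=0;m[222:]=0;m[:,:270]=0;m[:,380:]=0
    ys,xs=np.nonzero(m)
    # radial residual: mid radius 18.5 mm circle on plane .095
    P=np.array([plane(c,x,y,.095)[:2] for x,y in zip(xs,ys)])
    f=least_squares(lambda h:np.hypot(*(P-h).T)-.0185,X[:2],loss="soft_l1",f_scale=.002);h=f.x
    g=im[:,:,1].astype(float);d=X[:2]-h
    print(X.round(4),"hub",h.round(4),"tcp-hub in tool x,y mm",(R[:2,:2].T@(-d)*1e3).round(2),len(xs),"pred flange top y",circ(c,np.r_[X[:2],X[2]-.0247],.02)[:,1].min().round(1),"thr",circ(c,np.r_[X[:2],X[2]-.1067],.0108).min(0).round(1),circ(c,np.r_[X[:2],X[2]-.1067],.0108).max(0).round(1))
print(np.array2string(im[176:224,322,1]),im[200,295:355,1])
cv2.imwrite("pics/g.png",cv2.resize(np.clip(im[160:260,270:380]*1.9,0,255).astype(np.uint8),None,fx=6,fy=6,interpolation=cv2.INTER_CUBIC))
E
```

```text
[0.5717 0.0707 0.223 ] hub [0.5701 0.0698] tcp-hub in tool x,y mm [1.69 0.74] 471 pred flange top y 218.1 thr [309.1 195.7] [338.  223.4]
[0.5717 0.0706 0.2229] hub [0.5701 0.0697] tcp-hub in tool x,y mm [1.64 0.7 ] 464 pred flange top y 218.1 thr [309.1 195.7] [338.  223.4]
[0.5716 0.0706 0.2229] hub [0.5701 0.0698] tcp-hub in tool x,y mm [1.56 0.7 ] 471 pred flange top y 218.2 thr [309.1 195.7] [338.  223.4]
[0.5716 0.0706 0.2228] hub [0.5701 0.0699] tcp-hub in tool x,y mm [1.46 0.72] 466 pred flange top y 218.2 thr [309.1 195.7] [337.9 223.4]
[ 97 102 102 101 107 111 108 110 118 120 111  95  86  87  90  88  82  83
  88  90  90  90  88  79  70  67  66  66  66  65  66  66  65  65  66  66
  65  65  70  81  92  97  97  98  97  96  97  97] [117 111 103  94  88  90  93  93  92  98 110 115 110 105  99  91  92  95
  98  93  83  75  70  67  65  68  68  70  72  73  74  78  83  95 116 132
 135 122 104  89  81  77  77  83  93 101 107 114 116 108  96  93  93  94
  99 127 161 177 180 180]
```

View pics/g.png

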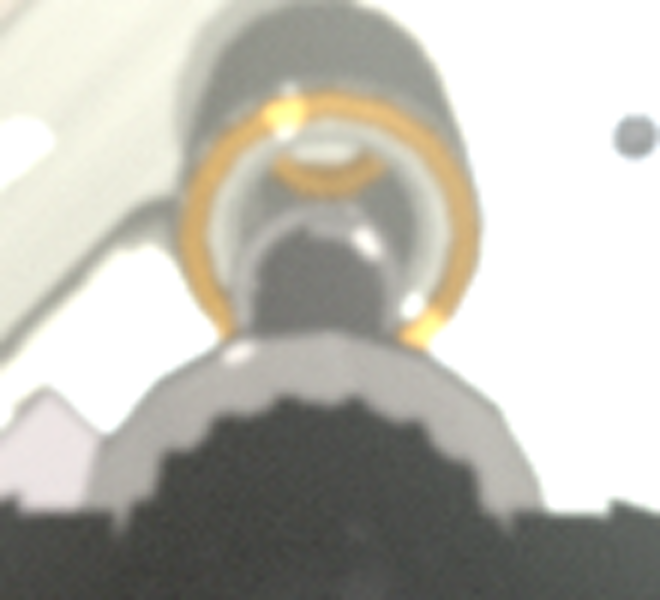

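The bolt is within about 1 mm of concentric: ring centre column 325 against thread 323.8, with rows as predicted. I'll correct 0.8 mm in x and enter the bore.

Request:
{"method": "drive_tool", "body": {
  "series": [0,0,0,-0.0008,0,0,30,0,0,0,-0.0008,0,-0.005,30,0,0,0,-0.0008,0,-0.01,30,0,0,0,-0.0008,0,-0.015,30,0,0,0,-0.0008,0,-0.02,30,0,0,0,-0.0008,0,-0.025,30,0,0,0,-0.0008,0,-0.03,30,0,0,0,-0.0008,0,-0.03,30]
}}

```text
time: 7.2
tool_pos: [0.5702, 0.0705, 0.1916]
ee_rot: [1.394, -2.814, -0.001]
ft_force: [-0.7, -1.2, -1.1]
opening: 0.0313
finger_force: 30.0
```

```bash
python3 - <<'E'
from h import *
s,c=wrist();print(s["tool_pos"],s["ft_force"],s["torque"],s["q"])
E
```

```text
[0.57021152 0.0705425  0.19158995] [-0.72435413 -1.22208836 -1.12028207] [ 0.13741552 -0.15075919 -0.03514933] [ 7.96785417e-02  1.25405280e-01  1.89024774e+00  1.13429520e-04
  1.12752575e+00 -2.41130970e+00]
```

Request:
{"method": "drive_tool", "body": {
  "series": [0,0,0,0,0,-0.006,30,0,0,0,0,0,-0.012,30,0,0,0,0,0,-0.018,30,0,0,0,0,0,-0.024,30,0,0,0,0,0,-0.03,30,0,0,0,0,0,-0.036,30,0,0,0,0,0,-0.042,30,0,0,0,0,0,-0.048,30,0,0,0,0,0,-0.052,30,0,0,0,0,0,-0.056,30,0,0,0,0,0,-0.056,30],
  "squeeze": 20
}}

```text
time: 8.35
tool_pos: [0.5704, 0.0705, 0.136]
ee_rot: [1.395, -2.814, -0.001]
ft_force: [-0.4, 0.1, -0.5]
opening: 0.0313
finger_force: 20.0
```

Request:
{"method": "drive_tool", "body": {
  "series": [0,0,0,0,0,-0.001,30,0,0,0,0,0,-0.002,30,0,0,0,0,0,-0.003,30,0,0,0,0,0,-0.004,30,0,0,0,0,0,-0.005,30,0,0,0,0,0,-0.0055,30,0,0,0,0,0,-0.006,30,0,0,0,0,0,-0.0065,30,0,0,0,0,0,-0.007,30,0,0,0,0,0,-0.0075,30,0,0,0,0,0,-0.008,30,0,0,0,0,0,-0.008,30],
  "squeeze": 12
}}

```text
time: 9.55
tool_pos: [0.5708, 0.0706, 0.1288]
ee_rot: [-1.395, 2.815, 0.0]
ft_force: [-0.0, 1.2, -1.3]
opening: 0.0315
finger_force: 12.0
```

Request:
{"method": "drive_tool", "body": {
  "series": [0,0,0,0,0,-0.0005,30,0,0,0,0,0,-0.001,30,0,0,0,0,0,-0.0015,30,0,0,0,0,0,-0.0015,30],
  "squeeze": 12
}}

```text
time: 9.95
tool_pos: [0.5712, 0.0707, 0.1281]
ee_rot: [-1.394, 2.814, -0.0]
ft_force: [-1.0, 0.1, 5.0]
opening: 0.0316
finger_force: 12.0
```

Request:
{"method": "drive_tool", "body": {
  "series": [0,0,-0.12,0,0,0,30,0,0,-0.24,0,0,0,30,0,0,-0.36,0,0,0,30,0,0,-0.48,0,0,0,30,0,0,-0.6,0,0,0,30,0,0,-0.6,0,0,0,30]
}}

```text
time: 10.55
tool_pos: [0.5717, 0.0706, 0.1279]
ee_rot: [-0.5, 3.099, -0.0]
ft_force: [-0.1, 0.7, 5.0]
opening: 0.0313
finger_force: 12.0
```

Request:
{"method": "drive_tool", "body": {
  "series": [0,0,-0.12,0,0,0,30,0,0,-0.24,0,0,0,30,0,0,-0.36,0,0,0,30,0,0,-0.48,0,0,0,30,0,0,-0.6,0,0,0,30,0,0,-0.6,0,0,0,30]
}}

```text
time: 11.15
tool_pos: [0.5705, 0.0702, 0.1267]
ee_rot: [-0.434, -3.111, 0.001]
ft_force: [0.6, -0.6, 0.5]
opening: 0.0317
finger_force: 12.0
```

Request:
{"method": "drive_tool", "body": {
  "series": [0,0,-0.1,0,0,0,30,0,0,-0.2,0,0,-0.0002,30,0,0,-0.3,0,0,-0.0004,30,0,0,-0.4,0,0,-0.0006,30,0,0,-0.4,0,0,-0.0006,30]
}}

```text
time: 11.65
tool_pos: [0.5701, 0.0701, 0.1259]
ee_rot: [-1.041, -2.963, 0.002]
ft_force: [-0.3, -1.0, -0.8]
opening: 0.0318
finger_force: 12.0
```

Request:
{"method": "drive_tool", "body": {
  "series": [0,0,-0.12,0,0,0,30,0,0,-0.24,0,0,0,30,0,0,-0.36,0,0,0,30,0,0,-0.48,0,0,0,30,0,0,-0.48,0,0,0,30]
}}

```text
time: 12.15
tool_pos: [0.5698, 0.0702, 0.1258]
ee_rot: [-1.714, -2.631, 0.003]
ft_force: [-0.6, -1.5, -1.8]
opening: 0.0315
finger_force: 12.0
```

```bash
python3 - <<'E'
from h import *
for k in range(3):
    s,c=wrist();print(s["tool_pos"],s["ft_force"],s["torque"],s["q"][5],s["ee_rot"])
E
```

```text
[0.56979046 0.0702064  0.12577249] [-0.62003383 -1.45952936 -1.836804  ] [-0.29913962  0.22048119 -0.00990247] -0.3358471775969397 [-1.71447842 -2.63068836  0.00279884]
[0.5698247  0.07022299 0.12579802] [-1.21445465 -0.68687033 -2.4830632 ] [-0.35739525  0.16648359  0.02001673] -0.33771260186591706 [-1.71204921 -2.63232466  0.00269927]
[0.56985377 0.07026188 0.12584109] [-1.53057256 -1.11917846 -2.55056177] [-0.33418257  0.24578559  0.00137454] -0.33713252167134256 [-1.71285265e+00 -2.63183276e+00  2.53194086e-03]
```

Request:
{"method": "drive_tool", "body": {
  "series": [0,0,-0.12,0,0,-0.0003,30,0,0,-0.24,0,0,-0.0006,30,0,0,-0.36,0,0,-0.0009,30,0,0,-0.48,0,0,-0.0012,30,0,0,-0.6,0,0,-0.0015,30,0,0,-0.6,0,0,-0.0015,30]
}}

```text
time: 12.9
tool_pos: [0.5701, 0.0707, 0.1247]
ee_rot: [-2.418, -2.004, 0.002]
ft_force: [-2.3, 0.8, -1.6]
opening: 0.0313
finger_force: 12.0
```

Request:
{"method": "drive_tool", "body": {
  "series": [0,0,-0.12,0,0,-0.0003,30,0,0,-0.24,0,0,-0.0006,30,0,0,-0.36,0,0,-0.0008,30,0,0,-0.48,0,0,-0.0011,30,0,0,-0.6,0,0,-0.0014,30,0,0,-0.72,0,0,-0.0016,30,0,0,-0.84,0,0,-0.0019,30,0,0,-0.9,0,0,-0.002,30,0,0,-0.9,0,0,-0.002,30]
}}

```text
time: 13.8
tool_pos: [0.5704, 0.0706, 0.1226]
ee_rot: [-3.049, -0.756, 0.001]
ft_force: [-1.0, -0.1, -3.8]
opening: 0.0315
finger_force: 12.0
```

Request:
{"method": "drive_tool", "body": {
  "series": [0,0,-0.12,0,0,-0.0004,30,0,0,-0.24,0,0,-0.0008,30,0,0,-0.36,0,0,-0.001,30,0,0,-0.48,0,0,-0.0013,30,0,0,-0.6,0,0,-0.0016,30,0,0,-0.72,0,0,-0.0018,30,0,0,-0.84,0,0,-0.0021,30,0,0,-0.96,0,0,-0.0024,30,0,0,-1.08,0,0,-0.0027,30,0,0,-1.15,0,0,-0.0029,30,0,0,-1.15,0,0,-0.0029,30]
}}

```text
time: 14.9
tool_pos: [0.5701, 0.0704, 0.1197]
ee_rot: [2.969, -1.024, -0.002]
ft_force: [-2.4, -1.1, -3.3]
opening: 0.0315
finger_force: 12.0
```

```bash
python3 - <<'E'
from h import *
s,c=wrist();print(s["tool_pos"],s["ft_force"],s["torque"],s["q"][5],s["ee_rot"])
S=vision.read_camera("side")
x,y=map(int,proj(S,[.57,.07,.11]))
cv2.imwrite("pics/k.png",np.clip(cv2.resize(S["color"][y-30:y+30,x-30:x+30],None,fx=8,fy=8,interpolation=cv2.INTER_CUBIC)*1.5,0,255).astype(np.uint8))
E
```

```text
[0.57012595 0.07039456 0.11971902] [-2.40415177 -1.14404309 -3.31000169] [-0.24005086  0.50455269 -0.00762588] 2.314546084126772 [ 2.96927560e+00 -1.02368279e+00 -2.05597787e-03]
```

View pics/k.png

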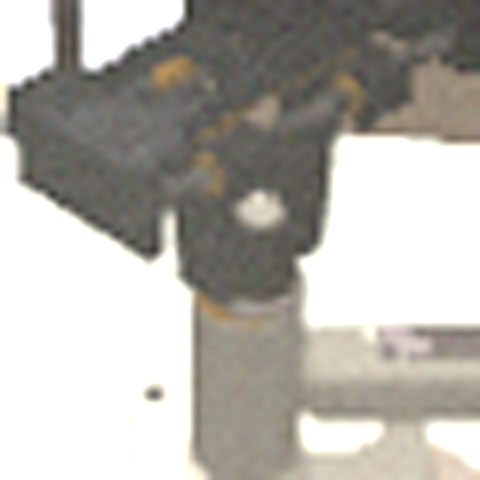

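The bolt sits just above the ring (gap around (250,300) in the crop). I'll release it, retreat and turn the wrist back.

Request:
{"method": "drive_tool", "body": {
  "series": [0,0,0,0,0,0,60,0,0,0,0,0,0,60,0,0,0,0,0,0,60,0,0,0,0,0,0,60,0,0,0.15,0,0,0.025,60,0,0,2.4,0,0,0.05,0,0,0,2.4,0,0,0.05,0,0,0,2.4,0,0,0.05,0,0,0,2.4,0,0,0.05,0,0,0,2.4,0,0,0.05,0,0,0,2.4,0,0,0.05,0,0,0,2.4,0,0,0.05,0,0,0,2.4,0,0,0.05,0,0,0,2.4,0,0,0.05,0,0,0,2.4,0,0,0.05,0,0,0,2.4,0,0,0.05,0,0,0,2.4,0,0,0.05,0,0,0,2.4,0,0,0.05,0,0,0,2.4,0,0,0.05,0,0,0,2.4,0,0,0.05,0],
  "squeeze": 12
}}

```text
time: 17.0
tool_pos: [0.5711, 0.0706, 0.1705]
ee_rot: [2.027, 2.399, 0.001]
ft_force: [0.3, -0.2, -0.3]
opening: 0.0006
finger_force: 0.0
```

```bash
python3 - <<'E'
from h import *
s,c=wrist();print(s["time"],s["tool_pos"],s["ft_force"],s["q"][5],s["ee_rot"],ctrl.tip_extent,s["opening"])
E
```

```text
17.0 [0.57109964 0.07061643 0.17053488] [ 0.26017812 -0.20939464 -0.30201162] -0.08791892978794599 [2.02742970e+00 2.39909825e+00 1.11279453e-03] 0.017 0.000576914630243548
```

Request:
{"method": "drive_tool", "body": {
  "series": [0,0,0,0,0,-0.006,0,0,0,0,0,0,-0.012,0,0,0,0,0,0,-0.018,0,0,0,0,0,0,-0.02,0,0,0,0,0,0,-0.021,0,0,0,0,0,0,-0.0215,0,0,0,0,0,0,-0.0215,0]
}}

```text
time: 17.75
tool_pos: [0.5709, 0.0705, 0.1488]
ee_rot: [2.036, 2.392, 0.0]
ft_force: [-0.5, 0.2, -1.3]
opening: 0.0004
finger_force: 0.0
```

Request:
{"method": "drive_tool", "body": {
  "series": [0,0,0,0,0,-0.0004,0,0,0,0,0,0,-0.0007,0,0,0,0,0,0,-0.0007,0]
}}

```text
time: 18.05
tool_pos: [0.571, 0.0706, 0.1483]
ee_rot: [2.035, 2.392, 0.001]
ft_force: [-1.2, 0.1, 1.2]
opening: 0.0005
finger_force: 0.5
```

Request:
{"method": "drive_tool", "body": {
  "series": [0,0,0,0,0,-0.0004,0,0,0,0,0,0,-0.0006,0,0,0,0,0,0,-0.0006,0]
}}

```text
time: 18.35
tool_pos: [0.571, 0.0706, 0.148]
ee_rot: [2.035, 2.393, 0.001]
ft_force: [0.0, 0.3, 4.5]
opening: 0.0003
finger_force: 2.0
```

Request:
{"method": "drive_tool", "body": {
  "series": [0,0,0,0,0,0.01,0,0,0,0,0,0,0.01,60,0,0,0,0,0,0.01,60,0,0,0,0,0,0.01,60,0,0,0,0,0,0.01,60,0,0,0,0,0,0.01,60,0,0,0,0,0,0,60,0,0,0,0,0,-0.01,60,0,0,0,0,0,-0.02,60,0,0,0,0,0,-0.027,60,0,0,0,0,0,-0.027,60,0,0,0,0,0,-0.027,30,0,0,0,0,0,-0.027,30,0,0,0,0,0,-0.027,30,0,0,0,0,0,-0.027,30,0,0,0,0,0,-0.027,30,0,0,0,0,0,-0.027,30],
  "squeeze": 12
}}

```text
time: 20.05
tool_pos: [0.5712, 0.0706, 0.1209]
ee_rot: [2.035, 2.392, 0.001]
ft_force: [-0.1, 0.7, 0.8]
opening: 0.0314
finger_force: 12.0
```

Request:
{"method": "drive_tool", "body": {
  "series": [0,0,-0.1,0,0,-0.0002,30,0,0,-0.2,0,0,-0.0004,30,0,0,-0.3,0,0,-0.0007,30,0,0,-0.4,0,0,-0.0009,30,0,0,-0.5,0,0,-0.0011,30,0,0,-0.6,0,0,-0.0013,30,0,0,-0.7,0,0,-0.0016,30,0,0,-0.8,0,0,-0.0018,30,0,0,-0.9,0,0,-0.002,30,0,0,-0.9,0,0,-0.002,30]
}}

```text
time: 21.05
tool_pos: [0.5713, 0.0706, 0.1192]
ee_rot: [2.873, 1.269, 0.002]
ft_force: [-0.3, -0.2, 3.8]
opening: 0.0318
finger_force: 11.9
```

Request:
{"method": "drive_tool", "body": {
  "series": [0,0,0,0,0,0,60,0,0,0,0,0,0,60,0,0,0,0,0,0,60,0,0,0,0,0,0,60,0,0,0,0,0,0.02,60,0,0,0,0,0,0.04,0,0,0,0,0,0,0.04,0,0,0,0,0,0,0.04,0,0,0,0,0,0,0.04,0,0,0,0,0,0,0.04,0,0,0,0,0,0,0.04,0,0,0,0,0,0,0.034,0,0,0,0,0,0,0.031,0,0,0,0,0,0,0.029,0,0,0,0,0,0,0.0285,0,0,0,0,0,0,0.028,0,0,0,0,0,0,0.028,0]
}}

```text
time: 22.75
tool_pos: [0.5709, 0.0705, 0.1465]
ee_rot: [2.874, 1.269, 0.0]
ft_force: [-0.6, 0.9, 0.6]
opening: 0.0004
finger_force: 0.0
```

Request:
{"method": "drive_tool", "body": {
  "series": [0,0,0,0,0,-0.0003,0,0,0,0,0,0,-0.0005,0,0,0,0,0,0,-0.0005,0]
}}

```text
time: 23.05
tool_pos: [0.571, 0.0706, 0.1463]
ee_rot: [2.874, 1.269, 0.001]
ft_force: [-1.1, 0.5, 2.4]
opening: 0.0005
finger_force: 1.1
```

Request:
{"method": "drive_tool", "body": {
  "series": [0,0,0,0,0,0.03,0,0,0,0,0,0,0.07,0,0,0,0,0,0,0.1,0,0,0,0,0,0,0.1,0,0,0,0,0,0,0.1,0,0,0,0,0,0,0.1,0,0,0,0,0,0,0.1,0]
}}

```text
time: 23.75
tool_pos: [0.5696, 0.0704, 0.2437]
ee_rot: [-2.873, -1.269, 0.005]
ft_force: [-0.6, 0.4, -0.1]
opening: 0.0004
finger_force: 0.0
```

```bash
python3 - <<'E'
from h import *
s,c=wrist();S=vision.read_camera("side")
x,y=map(int,proj(S,[.57,.07,.10]));x2,y2=map(int,proj(c,[.57,.07,.12]))
f=lambda i:np.clip(cv2.resize(i,(400,400),interpolation=cv2.INTER_CUBIC)*1.6,0,255).astype(np.uint8)
cv2.imwrite("pics/z.png",np.hstack([f(S["color"][y-25:y+25,x-25:x+25]),f(c["color"][y2-60:y2+60,x2-60:x2+60])]))
print(s["tool_pos"],s["time"],s["ft_force"])
E
```

```text
[0.56958225 0.07044123 0.24370882] 23.75 [-0.60627744  0.39996053 -0.12573198]
```

View pics/z.png

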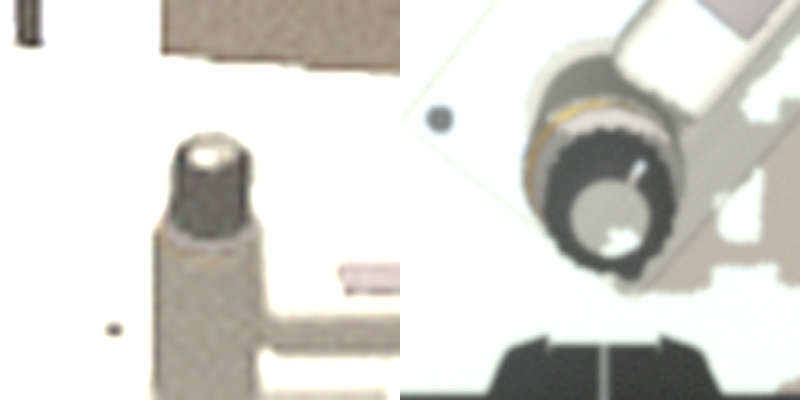

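The bolt stands upright and centred, with its flange down on the ring (side crop (207,235)), and the gripper is clear.

```bash
python3 -c "
from h import *
print(ctrl.finish_job())"
```

```text
the job is handed in; nothing more can be done
None
```

The bolt is screwed in upright and released, and the job is handed in: touching the knob top put its centre at about 113.3 mm (target 113), so the ring is pressed roughly 1.7 of its 4 mm; no verdict was returned.

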